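# Open the counting scale's hood and seat the orange check weight in its dished pan

### The arm

A 6-joint arm with a two-finger parallel gripper is mounted at the origin on the work surface. World frame = base frame: x ahead of the robot, y to its left, z up, the work surface at z = 0. Lengths are in m, angles in degrees, forces in N, time in s.
With the tool pointing down it reaches from about 0.4 to 0.825 m from the base axis. Payload 7 kg.
Tool frame: the origin (TCP) lies midway between the tips of the shut fingers; the grasp point (between the pads) lies r.grasp_offset behind it (r.grasp_offset is the distance from the TCP to the grasp point, in m); z points along the fingers, y is the direction in which the jaws open and shut (so a half turn about z gives the same grasp; the last joint's range is limited). The gripper opens to 88 mm and grips with 3 to 60 N. Pads are 19 mm wide; open, the fingers measure 130 mm over their backs; the gripper's body (78 mm by 193 mm) begins 47 mm behind the grasp point.
Start: joints at [-49.956, 20.546, 0.682, 0, -70.136, -16.507], TCP at [0.27, -0.619, 0.227] pointing down, gripper open.
Joint ranges: [-176.03, 176.03], [-82.01, 121.73], [-58.28, 71.71], [-173.87, 95.51], [-174.79, -0.11], [-173.66, 173.66]. Speed limits (degrees/s): [136.94, 136.94, 172.46, 180, 180, 180].

### API

Orientations are given as [roll, pitch, yaw] about the fixed x, y, z axes, in that order (R = Rz(yaw) Ry(pitch) Rx(roll)).
In Python, from plant import status, imaging, r gives the robot as it stands.
- The arm moves only by the tool apply_moves, never from a script. Its argument "moves" is a list of rows, each a list of 6 numbers: the shift along the tool's x, y, z in units of 200 mm (1.0 is 200 mm), then the turn, a rotation vector about the tool's x, y, z in units of 90 degrees (1.0 is 90 degrees). In form: [[tx, ty, tz, rx, ry, rz], ...]. A call has 1 to 12 rows; each row is the pose to reach, as a shift and turn from the pose measured when the call began, along the tool's axes at that moment; what a row does not reach only later rows make up. A row lasts 1/8 s, in which the tool goes at most 62.5 mm and 10.7 degrees, less where a joint would pass 70% of its speed; a pose out of reach is approached as far as the arm can. A call with a number of a shift or a turn outside -1 to 1 is refused whole. A call with a gripper value outside its range is refused whole. "hand" is the closure, from -1 (fully open) to 1 (shut), set as the call begins (left out, the last holds). The fingers move at their own pace and stop on an object; "grip_force" is the grip in N (left out, the last holds). Time passes only in rows, so rows that repeat a pose let the fingers close. It gives the time, the measured TCP pose, the force and the opening at its end, in the units of the state.
- status.get_state(): the state, without advancing time (a new reading comes with each control period).
- imaging.capture(name): name is "scene" or "top" or "wrist"; returns (picture, depth): 384x512x3 uint8, blue, green, red; 384x512 float32, m along the optical axis (not along the pixel's ray), 0 where there is no reading.
- imaging.camera_info(name): a dict with "fx", "fy", "cx", "cy" (pixels), "k1" (the pictures are not rectified: a ray, as slopes to the right and down, at radius r is drawn at 1 + k1 r^2 times it, then the intrinsics apply), "T" (4x4, takes a point from camera to world coordinates). Camera axes: x right, y up, looking along -z (the intrinsics and any distortion apply to the point x, -y, -z); pixel columns grow to the right and rows downward; lengths in m; the calibration is good to about 2 mm. A picture is of the moment at which its call begins: read the wrist's pose just before it. camera_info takes no time and is no camera call; for the wrist camera it gives the pose at the moment of the call.
- r.close_job(): hands the job in, once; it reports no verdict.
The state is a dict: "time_s": time; "joints": joint angles; "qd": joint speeds; "joint_torque": joint torques, N m; "tcp_pos": TCP position; "eef_rot": TCP orientation; "contact_force": force on the tool from outside, world axes, zero at the start; "moment": the same for the moment, N m; "gripper_width": finger opening in m.
Only numpy, scipy, OpenCV 4.12 (cv2) and the standard library are available. Lean on these libraries where they do the work, as an engineer would, in place of code of your own. Each camera call takes 0.05 s, during which the arm holds its last target.

### The job

Get the counting scale ready for its check: lift the clear hood by its bar and swing it back past the point where its spring takes over, so that it stays fully open by itself. Then take the check weight with the orange band from its sloping rest and set it down gently, without dropping it, upright and centred in the dish on the scale, and let go. Leave the hood open, and leave the black-banded weight, stapler, tally counter, card box and letter opener where they are.

Things in the scene. Friction and masses are not known exactly. Their poses are not given: they have to be found in the camera images.
- scale: white counting scale fixed on the table, 210 x 200 mm, steel deck 55 mm above the table. Origin: on the table, directly below the centre of its dish; z up; x points from the blank display (robot's side) to the hood's hinge; y is parallel to the hinge.
- hood (a joint): hood angle, rad: 0 closed, 1.75 fully open on its stop. Clear box over the dish, 150 mm deep, 182 wide, 85 high, orange edges, 0.4 kg, hinged along its far lower edge; the near edge swings up and away from the robot. Let go below about 0.9 rad, its spring and weight shut it; beyond 1.0 it swings to the stop by itself. Lifting takes about 3 N at the bar.
- hood_handle (a point): middle of the hood's black round bar (10 mm thick, 110 long, parallel to the hinge), on struts 40 mm in front of the hood's front face and 35 mm above its top. Closed: 190 mm nearer than the hinge, 120 mm above it, 175 mm above the table. Turns about the hinge with the hood; axes as the scale's when closed, y along the bar. The bar can turn between fingers.
- hood_hinge (a point): point on the hood's hinge axis, in the middle of its width, 55 mm above the table, 75 mm beyond the centre of the dish. Its y axis is the hinge axis; the joint grows right-handed about it.
- pan_seat (a point): where the centre of the weight's underside lies once seated, 61.5 mm above the table, in the aluminium dish on the scale: a cone like an egg cup, flat floor 24 mm across, walls 48 degrees from level, mouth about 58 mm across, rim 18.5 mm above this point. It matches the weight's foot; both are slippery, so a weight let down up to 6 mm off slides home.
- weight_orange: orange-banded aluminium check weight, 118 mm tall, about 0.45 kg: foot flat 20 mm across, flanks 48 degrees from level out to 62 mm across at 20 mm up, round body 66 mm across up to 62 mm, round stem 28 mm across from 72 to 118 mm, to grip (at about 98 mm). Origin: centre of its underside; z along its axis to the stem. Starts leaning in rest_orange.
- weight_grey: black-banded check weight, otherwise the same as the orange-banded one and leaning likewise in its own rest. To be left alone.
- rest_orange: blue rest of the orange-banded weight, fixed on the table, foot 115 x 100 mm. Its trough and foot plate carry the weight's lower 64 mm, leaning 0.61 rad (35 degrees) from vertical with the stem towards the robot (rest's -x), underside centre 50 mm above the table; it comes out along its own axis. Origin: on the table under that centre; z up. Rests and scale stand in any order.
- rest_grey: blue rest of the black-banded weight, fixed on the table, foot 115 x 100 mm. Its trough and foot plate carry the weight's lower 64 mm, leaning 0.61 rad (35 degrees) from vertical with the stem towards the robot (rest's -x), underside centre 50 mm above the table; it comes out along its own axis. Origin: on the table under that centre; z up. Rests and scale stand in any order.
- stapler: a stapler, 130 mm long, 35 mm high, lying on the table; origin at its underside. To be left alone.
- counter: a hand tally counter, 48 mm across, 34 mm high, lying on the table; origin at its underside. To be left alone.
- slipbox: an open cardboard box, 90 x 140 x 60 mm, lying on the table; origin at its underside. To be left alone.
- opener: a letter opener, black handle and thin steel blade, 190 mm long, 14 mm high, lying on the table; origin at its underside. To be left alone.
Things that resemble listed ones, but are neither listed nor needed, are in the scene too. Leave any yellow look-alike of the rest_orange alone.

How it is judged (in metres and radians):
On the way, in this order (a step that is already met when the one before it is completed fails the run):
1. the hood is fully open (beyond 1.6 rad) and stays there (value of joint hood above 1.6 rad), for 0.3 s.
2. the orange-banded weight has been lifted clear of its rest, the hood being open (distance between weight_orange and rest_orange above 0.12 m and value of joint hood above 1.6 rad), for 0.1 s.
At the end, for the whole second after the job is handed in: Orange-banded weight released, at rest and upright (0.1 rad) in the dish, its underside within 4 mm of the seat point sideways and in height; hood open beyond 1.6 rad. Black-banded weight moved under 20 mm; stapler, counter, box, opener under 30 mm (horizontal distance between weight_orange and pan_seat below 0.004 m and z of weight_orange in the frame of pan_seat between -0.004 and 0.004 m and angle between weight_orange's own z axis and vertical below 0.1 rad and value of joint hood above 1.6 rad and linear speed of weight_orange below 0.02 m/s and contact force between the fingers and weight_orange below 0.1 N); the robot touches nothing.
It fails at once if the orange-banded weight is dropped or slammed into the dish (faster than 0.5 m/s within 20 mm above its seat) (horizontal distance between weight_orange and pan_seat below 0.03 m and z of weight_orange in the frame of pan_seat below 0.02 m and linear speed of weight_orange above 0.5 m/s).
It fails at once if the orange-banded weight is pressed hard on the scale (over 60 N) (contact force between weight_orange and scale above 60 N).
It fails at once if the black-banded weight is moved by more than 20 mm (distance of weight_grey from where it was at the start of the episode above 0.02 m).
It fails at once if the stapler, tally counter, card box or letter opener is moved by more than 30 mm (distance of any of stapler, counter, slipbox, opener from where it was at the start of the episode above 0.03 m).
It also fails if it takes over 67 s, if anything falls off the work surface, if the arm or the gripper's body presses on something with over 40 N, if the wrist force passes 120 N, or if a joint passes its speed limit or range.

## Working session

There is one attempt and no reset: what is moved stays moved. The work goes in short steps, Python scripts to look and compute and a tool call to move; the robot and the scene stay as the last step left them, time stands still between calls to the robot, and variables do not carry over. Pictures are saved under pics/ and viewed, and the job is handed in when it is done.

Besides the shell and the picture viewer there is one more tool, called after ">>>" as a command line: name --pt "numbers of a row" for each row, then --argument value for the rest. apply_moves: Moves the arm, as the interface text tells. Its arguments: {"type":"object","properties":{"moves":{"type":"array","items":{"type":"array","items":{"type":"number"}}},"hand":{"type":"number"},"grip_force":{"type":"number"}},"required":["moves"]}

```bash
ls; mkdir -p pics; python3 - <<'E'
from plant import status, imaging, r
import cv2
print(status.get_state()); print(r.grasp_offset)
for n in ("scene","top","wrist"):
    i=imaging.camera_info(n); print(n,{k:(v.round(3).tolist() if hasattr(v,'round') and hasattr(v,'tolist') else v) for k,v in i.items()})
    p,d=imaging.capture(n); cv2.imwrite(f"pics/{n}0.png",p)
    import numpy as np; np.save(f"{n}0.npy",d); np.save(f"{n}0T.npy",np.array(i['T']))
E
```

```text
pics
{'time_s': 0.0, 'joints': array([-4.99576547e+01,  2.05889878e+01,  6.32594641e-01, -1.63359238e-02,
       -7.01362656e+01, -1.65056031e+01]), 'qd': array([-0.08161571, -0.04783977, -0.03295099, -0.0208216 ,  0.0742042 ,
       -0.06023303]), 'joint_torque': array([-2.79102887e-04, -5.82721245e+01,  2.93045962e+01,  6.99710727e+00,
        6.85335224e-03, -1.41516525e-04]), 'tcp_pos': array([ 0.26929289, -0.61841724,  0.22565326]), 'eef_rot': array([ 1.79906796e+02, -1.16031726e-02, -1.56468811e+02]), 'contact_force': array([-0.28583944, -1.34659121, -1.26714883]), 'moment': array([-0.02737589,  0.02345509,  0.00877384]), 'gripper_width': 0.08760424225833609}
0.0188
scene {'fx': 434.42872629249973, 'fy': 434.42872629249973, 'cx': 261.85527911179923, 'cy': 186.93732450594086, 'k1': -0.010479377479985882, 'T': [[-0.526, -0.693, 0.493, 1.186], [0.85, -0.419, 0.319, 0.407], [-0.014, 0.587, 0.81, 1.144], [0.0, 0.0, 0.0, 1.0]]}
top {'fx': 403.9296669001311, 'fy': 403.9296669001311, 'cx': 250.8784340593082, 'cy': 201.42845177179373, 'k1': -0.08696197990471442, 'T': [[0.01, 0.992, -0.128, 0.363], [-1.0, 0.01, 0.003, -0.003], [0.005, 0.128, 0.992, 1.591], [0.0, 0.0, 0.0, 1.0]]}
wrist {'fx': 327.4078029381548, 'fy': 327.4078029381548, 'cx': 253.88655797774774, 'cy': 187.97546986423006, 'k1': -0.031297297257370224, 'T': [[-0.399, -0.872, -0.284, 0.19], [0.917, -0.378, -0.126, -0.654], [0.002, -0.311, 0.95, 0.383], [0.0, 0.0, 0.0, 1.0]]}
```

View pics/scene0.png

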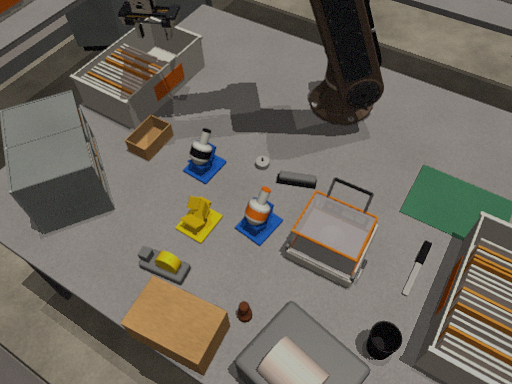

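View pics/top0.png

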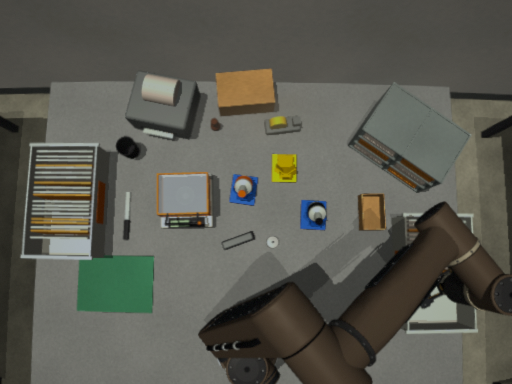

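```bash
cat > h.py <<'E'
import numpy as np, cv2
from plant import status, imaging, r
def und(i,u,v):
    x=(np.asarray(u,float)-i['cx'])/i['fx']; y=(np.asarray(v,float)-i['cy'])/i['fy']
    X,Y=x.copy(),y.copy()
    for _ in range(20):
        s=1+i['k1']*(X*X+Y*Y); X,Y=x/s,y/s
    return X,Y
def rays(i,u,v):
    X,Y=und(i,u,v); T=np.array(i['T'])
    d=np.stack([X,-Y,-np.ones_like(X)],-1)@T[:3,:3].T
    return T[:3,3],d
def plane(i,u,v,z):
    o,d=rays(i,u,v); return o+d*((z-o[2])/d[...,2])[...,None]
def pts(i,u,v,dep):
    o,d=rays(i,u,v); return o+d*np.asarray(dep)[...,None]
def cloud(i,dep):
    v,u=np.mgrid[:dep.shape[0],:dep.shape[1]]
    return pts(i,u,v,dep)
def tri(i1,p1,i2,p2):
    o1,d1=rays(i1,*p1);o2,d2=rays(i2,*p2)
    s=np.linalg.lstsq(np.stack([d1,-d2],1),o2-o1,rcond=None)[0]
    a,b=o1+d1*s[0],o2+d2*s[1]; return (a+b)/2,np.linalg.norm(a-b)
E
python3 - <<'E'
import cv2
a=cv2.imread('pics/scene0.png')[150:290,170:400]; cv2.imwrite('pics/s0z.png',cv2.resize(a,None,fx=3.4,fy=3.4,interpolation=cv2.INTER_CUBIC))
a=cv2.imread('pics/top0.png')[140:270,140:340]; cv2.imwrite('pics/t0z.png',cv2.resize(a,None,fx=4,fy=4,interpolation=cv2.INTER_CUBIC))
E
```

```text
(no output)
```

View pics/s0z.png

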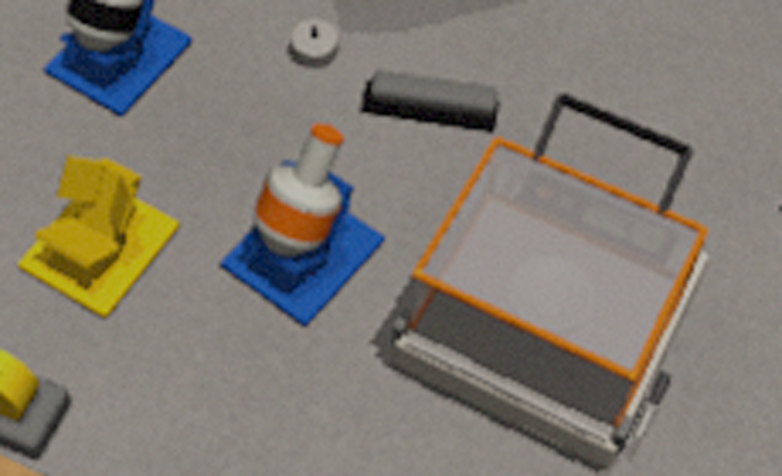

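View pics/t0z.png

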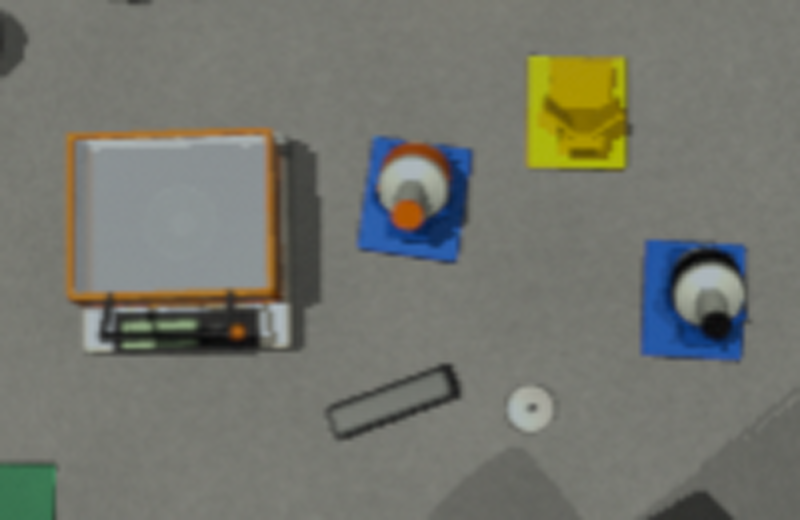

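```bash
python3 - <<'E'
from h import *
for n in ('top','scene'):
    i=imaging.camera_info(n); d=np.load(n+'0.npy'); p=cv2.imread(f'pics/{n}0.png'); C=cloud(i,d)
    hsv=cv2.cvtColor(p,cv2.COLOR_BGR2HSV)
    blue=cv2.inRange(hsv,(100,120,60),(125,255,255)); org=cv2.inRange(hsv,(5,150,100),(18,255,255))
    for nm,m in(('blue',blue),('org',org)):
        k,l,s,c=cv2.connectedComponentsWithStats(m)
        for j in range(1,k):
            if s[j,4]>15:
                q=C[(l==j)&(d>0)]
                if len(q): print(n,nm,s[j],c[j].round(1),np.median(q,0).round(3),q.min(0).round(3),q.max(0).round(3))
E
```

```text
top blue [230 174  28  31 372] [243.6 192.7] [0.588 0.014 0.012] [ 0.556 -0.032 -0.007] [0.677 0.074 0.099]
top blue [301 200  25  30 394] [310.2 216.4] [ 0.495 -0.23   0.012] [ 0.46  -0.303  0.   ] [ 0.576 -0.206  0.142]
top org [390 170  13   9  19] [395.8 174.1] [ 0.684 -0.588  0.021] [ 0.666 -0.613  0.013] [ 0.699 -0.566  0.028]
top org [157 172  52  43 189] [186.5 190.7] [0.594 0.193 0.143] [0.5   0.147 0.092] [0.657 0.337 0.151]
top org [237 176  14   6  31] [244.3 177.6] [0.646 0.015 0.105] [ 0.632 -0.004  0.094] [0.652 0.044 0.115]
top org [238 190   8   7  44] [241.6 193.1] [0.579 0.024 0.149] [0.569 0.013 0.083] [0.59  0.039 0.158]
top org [168 213  29   3  62] [181.5 213.7] [0.505 0.246 0.143] [0.5   0.189 0.061] [0.506 0.291 0.15 ]
scene blue [183 143  43  41 628] [205.3 167.5] [ 0.54  -0.233  0.011] [ 0.462 -0.302 -0.003] [ 0.58  -0.201  0.096]
scene blue [235 201  48  45 723] [259.6 227.5] [0.644 0.045 0.011] [ 0.563 -0.031 -0.002] [0.679 0.079 0.098]
scene org [  0   0  20  13 140] [6.6 3.9] [ 0.251 -1.567  0.051] [ 0.184 -1.58   0.032] [ 0.294 -1.553  0.083]
scene org
[... 1259 characters left out ...]
2.4] [0.645 0.322 0.142] [0.498 0.157 0.057] [0.659 0.339 0.148]
scene org [478 245  34  18 101] [494.6 253.3] [0.435 0.634 0.128] [0.429 0.591 0.12 ] [0.44  0.677 0.131]
scene org [473 254  39  24 243] [492.3 265.3] [0.473 0.638 0.127] [0.451 0.591 0.111] [0.484 0.687 0.133]
scene org [449 262  12  30  30] [454.5 276.5] [0.539 0.569 0.106] [0.492 0.568 0.098] [0.585 0.571 0.108]
scene org [462 287  50  26 149] [486.2 299. ] [0.571 0.648 0.127] [0.565 0.59  0.119] [0.575 0.708 0.132]
scene org [457 302  55  30 172] [483.8 316. ] [0.616 0.655 0.127] [0.609 0.591 0.121] [0.62  0.719 0.133]
scene org [448 325  64  36 212] [479.9 342.5] [0.683 0.666 0.126] [0.676 0.591 0.117] [0.689 0.736 0.132]
```

```bash
cat > m.py <<'E'
from h import *
it=imaging.camera_info('top'); is_=imaging.camera_info('scene')
def zs(x,y): return ((x+.5)/3.4-.5+170,(y+.5)/3.4-.5+150)
def zt(x,y): return ((x+.5)/4-.5+140,(y+.5)/4-.5+140)
S=[(497,142),(705,230),(637,375),(415,273)]; T=[(275,299),(70,301),(70,134),(272,130)]
for s,t in zip(S,T):
    a=plane(is_,*map(np.asarray,zs(*s)),.14);b=plane(it,*map(np.asarray,zt(*t)),.14)
    p,e=tri(is_,zs(*s),it,zt(*t)); print('corner',a.round(4),b.round(4),p.round(4),round(e,4))
for s,t in [((560,98),(270,312)),((690,150),(90,308))]:
    print('bar',plane(is_,*map(np.asarray,zs(*s)),.175).round(4))
# hood edges line fit
for n,i in(('scene',is_),('top',it)):
    d=np.load(n+'0.npy'); p=cv2.imread(f'pics/{n}0.png'); C=cloud(i,d); hsv=cv2.cvtColor(p,cv2.COLOR_BGR2HSV)
    m=(cv2.inRange(hsv,(5,130,90),(18,255,255))>0)&(d>0)&(C[...,2]>.125)&(C[...,2]<.16)&(C[...,1]>.13)&(C[...,1]<.36)&(C[...,0]<.7)&(C[...,0]>.47)
    v,u=np.nonzero(m); q=plane(i,u,v,.14)
    r_=cv2.minAreaRect((q[:,:2]*1000).astype(np.float32)); print(n,'rect',r_, len(q), 'meanz',C[m][:,2].mean())
    # weight axis: stem cap and body
    for nm,c0 in(('orange',(.6,.03)),('grey',(.5,-.23))):
        k=(d>0)&(C[...,2]>.02)&(np.hypot(C[...,0]-c0[0],C[...,1]-c0[1])<.09)
    blue=(cv2.inRange(hsv,(100,120,60),(125,255,255))>0)&(d>0)&(C[...,2]<.02)
    for lo,hi in((-.06,.1),(-.32,-.18)):
        k=blue&(C[...,1]>lo)&(C[...,1]<hi); v,u=np.nonzero(k); z=np.median(C[k][:,2]); q=plane(i,u,v,z)
        print(n,'rest foot z',z.round(4),cv2.minAreaRect((q[:,:2]*1000).astype(np.float32)))
E
python3 m.py
```

```text
corner [0.5093 0.1506 0.14  ] [0.5014 0.1447 0.14  ] [0.5021 0.1468 0.1285] 0.0021
corner [0.4999 0.332  0.14  ] [0.4975 0.3306 0.14  ] [0.4977 0.3316 0.1366] 0.0004
corner [0.6446 0.339  0.14  ] [0.6512 0.3369 0.14  ] [0.6492 0.3374 0.1466] 0.0044
corner [0.6541 0.1542 0.14  ] [0.6566 0.1511 0.14  ] [0.6555 0.1527 0.1411] 0.0039
bar [0.4669 0.1832 0.175 ]
bar [0.4602 0.2949 0.175 ]
scene rect ((577.7322998046875, 242.7993621826172), (155.42098999023438, 187.86927795410156), 2.1217939853668213) 498 meanz 0.1424338298094944
scene rest foot z 0.0101 ((617.8114013671875, 25.381752014160156), (97.1639175415039, 114.39417266845703), 82.30372619628906)
scene rest foot z 0.0102 ((520.2505493164062, -249.54054260253906), (96.65374755859375, 115.32051086425781), 86.27865600585938)
top rect ((578.4481811523438, 241.715576171875), (154.1412353515625, 185.1642303466797), 2.319528579711914) 235 meanz 0.14382204990950503
top rest foot z 0.0109 ((614.6920166015625, 21.50914764404297), (98.5154800415039, 113.9413070678711), 82.30467224121094)
top rest foot z 0.0104 ((517.5912475585938, -253.96875), (95.3465805053711, 114.26848602294922), 89.27349090576172)
```

```bash
cat >> h.py <<'E'
from scipy.spatial.transform import Rotation as Ro
def rel(pos,rpy=None,Rt=None,show=True):
    s=status.get_state(); R0=Ro.from_euler('xyz',s['eef_rot'],degrees=True)
    R1=Rt if Rt is not None else (Ro.from_euler('xyz',rpy,degrees=True) if rpy is not None else R0)
    t=R0.inv().apply(np.asarray(pos)-s['tcp_pos'])/.2; w=(R0.inv()*R1).as_rotvec()/(np.pi/2)
    o=np.r_[t,w].round(3)
    if show: print(o.tolist())
    return o
def st():
    s=status.get_state(); print(round(s['time_s'],2),s['tcp_pos'].round(4),s['eef_rot'].round(2),s['contact_force'].round(1),round(s['gripper_width'],4),s['joints'].round(1))
E
python3 - <<'E'
from h import *
rel((.42,-.50,.33),(180,0,-87.7))
E
```

```text
[-0.927, 0.243, -0.52, 0.001, 0.0, -0.764]
```

>>> apply_moves --pt "-0.9 0.24 -0.52 0 0 -0.764" --pt "-0.9 0.24 -0.52 0 0 -0.764" --pt "-0.9 0.24 -0.52 0 0 -0.764" --pt "-0.9 0.24 -0.52 0 0 -0.764" --pt "-0.9 0.24 -0.52 0 0 -0.764" --pt "-0.9 0.24 -0.52 0 0 -0.764" --pt "-0.9 0.24 -0.52 0 0 -0.764" --hand -1

```text
time_s: 1.02
tcp_pos: [0.4154, -0.5024, 0.3295]
eef_rot: [179.9, 0.1, -87.5]
contact_force: [-0.4, 0.1, -1.1]
gripper_width: 0.0875
```

```bash
python3 - <<'E'
from h import *
st()
rel((.46,-.32,.33),(180,0,-87.7));rel((.47,-.1,.33),(180,0,-87.7))
E
```

```text
1.02 [ 0.4154 -0.5024  0.3295] [ 1.7995e+02  9.0000e-02 -8.7450e+01] [-0.4  0.1 -1.1] 0.0875 [-33.3  16.    7.3  -0.  -81.5  35.9]
[-0.901, -0.263, -0.001, 0.001, 0.001, 0.003]
[-1.998, -0.362, 0.001, 0.001, 0.001, 0.003]
```

>>> apply_moves --pt "-0.3 -0.1 0 0 0 0" --pt "-0.6 -0.2 0 0 0 0" --pt "-0.9 -0.25 0 0 0 0" --pt "-1 -0.25 0 0 0 0"

```text
time_s: 1.52
tcp_pos: [0.4567, -0.2977, 0.33]
eef_rot: [180.0, 0.1, -87.3]
contact_force: [0.1, 0.1, 0.5]
gripper_width: 0.0878
```

>>> apply_moves --pt "-0.3 0 0 0 0 0" --pt "-0.6 0 0 0 0 0" --pt "-0.9 0 0 0 0 0" --pt "-1 0 0 0 0 0"

```text
time_s: 2.02
tcp_pos: [0.4468, -0.0957, 0.3307]
eef_rot: [-180.0, 0.1, -87.2]
contact_force: [0.1, -0.5, 0.0]
gripper_width: 0.0876
```

>>> apply_moves --pt "-0.3 0 0 0 0 0" --pt "-0.6 0 0 0 0 0" --pt "-0.9 0 0 0 0 0" --pt "-1 0 0 0 0 0"

```text
time_s: 2.52
tcp_pos: [0.4366, 0.1065, 0.3311]
eef_rot: [-180.0, 0.1, -87.0]
contact_force: [-0.2, 0.1, -0.2]
gripper_width: 0.0879
```

```bash
python3 - <<'E'
from h import *
st()
i=imaging.camera_info('wrist');p,d=imaging.capture('wrist');cv2.imwrite('pics/w1.png',p);np.save('w1.npy',d);np.save('w1T.npy',np.array(i['T']))
p,d=imaging.capture('top');cv2.imwrite('pics/t1.png',p);np.save('top1.npy',d)
rel((.463,.238,.30),(180,0,-87.7))
E
```

```text
2.52 [0.4366 0.1065 0.3311] [-1.7998e+02  1.5000e-01 -8.7010e+01] [-0.2  0.1 -0.2] 0.0879 [ 38.9  -4.7 -15.7  -0.1 -78.8 -35.9]
[-0.653, -0.165, 0.156, -0.0, 0.001, 0.008]
```

View pics/w1.png

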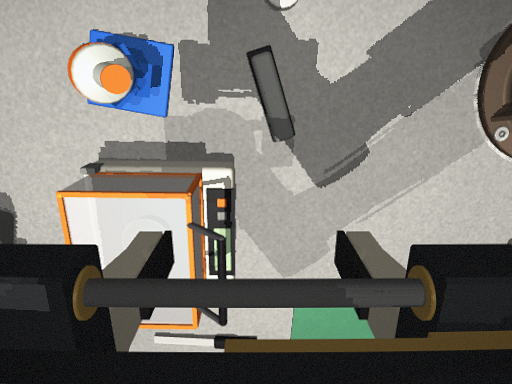

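```bash
python3 - <<'E'
from h import *
i=imaging.camera_info('wrist'); i['T']=np.load('w1T.npy')
a=np.array
for u,v,z in((222,238,.175),(223,321,.175),(59,192,.14),(203,180,.14),(196,326,.14)): print(u,v,plane(i,a(u),a(v),z).round(4))
p=cv2.imread('pics/w1.png'); d=np.load('w1.npy'); C=cloud(i,d); hsv=cv2.cvtColor(p,cv2.COLOR_BGR2HSV)
org=(cv2.inRange(hsv,(5,150,100),(18,255,255))>0)
m=org.copy(); m[:55]=0;m[105:]=0;m[:,:98]=0;m[:,140:]=0
v,u=np.nonzero(m);print('cap',len(u),u.mean(),v.mean(),plane(i,u.mean(),v.mean(),.1467).round(4),np.median(C[m],0).round(4))
bl=(cv2.inRange(hsv,(100,120,60),(125,255,255))>0)&(d>0)&(C[...,2]<.02)
v,u=np.nonzero(bl); z=np.median(C[bl][:,2]); q=plane(i,u,v,z); print(z,cv2.minAreaRect((q[:,:2]*1000).astype(np.float32)))
E
```

```text
222 238 [0.4648 0.1812 0.175 ]
223 321 [0.4615 0.2893 0.175 ]
59 192 [0.6544 0.1514 0.14  ]
203 180 [0.4903 0.1287 0.14  ]
196 326 [0.4992 0.3294 0.14  ]
cap 707 115.00848656294201 78.56577086280056 [0.5777 0.0253 0.1467] [0.578  0.0253 0.1465]
0.00880116457495067 ((612.840087890625, 21.161602020263672), (99.08264923095703, 114.14462280273438), 82.57841491699219)
```

>>> apply_moves --pt "-0.3 -0.1 0 0 0 0" --pt "-0.6 -0.165 0.1 0 0 0" --pt "-0.65 -0.165 0.3 0 0 0" --pt "-0.65 -0.165 0.5 0 0 0" --pt "-0.65 -0.165 0.5 0 0 0"

```text
time_s: 3.25
tcp_pos: [0.4618, 0.2354, 0.2285]
eef_rot: [179.7, -0.1, -87.1]
contact_force: [0.7, 0.2, 0.0]
gripper_width: 0.0875
```

```bash
python3 - <<'E'
from h import *
st()
rel((.463,.237,.156),(180,0,-87.9))
E
```

```text
3.25 [0.4618 0.2354 0.2285] [ 1.7972e+02 -1.2000e-01 -8.7060e+01] [0.7 0.2 0. ] 0.0875 [ 48.6   5.8 -18.4  -0.1 -66.  -45.6]
[-0.008, -0.008, 0.362, 0.003, -0.001, 0.009]
```

>>> apply_moves --pt "0 0 0.2 0 0 0" --pt "0 0 0.3 0 0 0" --pt "0 0 0.36 0 0 0" --pt "0 0 0.36 0 0 0"

```text
time_s: 3.75
tcp_pos: [0.4621, 0.235, 0.1573]
eef_rot: [179.8, -0.1, -87.1]
contact_force: [1.1, 0.4, 0.1]
gripper_width: 0.0876
```

>>> apply_moves --pt "0 0 0 0 0 0" --pt "0 0 0 0 0 0" --pt "0 0 0 0 0 0" --pt "0 0 0 0 0 0" --pt "0 0 0 0 0 0" --pt "0 0 0 0 0 0" --hand 1 --grip_force 15

```text
time_s: 4.5
tcp_pos: [0.462, 0.235, 0.1572]
eef_rot: [179.7, -0.1, -87.1]
contact_force: [-0.3, 0.9, 0.7]
gripper_width: 0.0332
```

```bash
python3 - <<'E'
from h import *
st()
s=status.get_state();p0=s['tcp_pos']; yaw=np.radians(2)
for th in np.arange(.1,1.35,.1):
    f=lambda t:np.array([-.19*np.cos(t)+.12*np.sin(t),0,.19*np.sin(t)+.12*np.cos(t)])
    d=f(th)-f(0); w=np.array([d[0]*np.cos(yaw),d[0]*np.sin(yaw),d[2]])
    print(round(th,2),end=' ');rel(p0+w)
E
```

```text
4.5 [0.462  0.235  0.1572] [ 1.7975e+02 -1.2000e-01 -8.7080e+01] [-0.3  0.9  0.7] 0.0332 [ 48.6   9.4 -24.3  -0.1 -56.6 -45.6]
0.1 [0.001, -0.064, -0.092, 0.0, 0.0, 0.0]
0.2 [0.003, -0.137, -0.177, 0.0, 0.0, 0.0]
0.3 [0.004, -0.219, -0.255, 0.0, 0.0, 0.0]
0.4 [0.006, -0.307, -0.324, 0.0, 0.0, 0.0]
0.5 [0.007, -0.402, -0.384, 0.0, 0.0, 0.0]
0.6 [0.009, -0.503, -0.434, 0.0, 0.0, 0.0]
0.7 [0.011, -0.608, -0.474, 0.0, 0.0, 0.0]
0.8 [0.013, -0.716, -0.503, 0.0, 0.0, 0.0]
0.9 [0.014, -0.827, -0.521, 0.0, 0.0, 0.0]
1.0 [0.016, -0.939, -0.528, 0.0, 0.0, 0.0]
1.1 [0.018, -1.051, -0.523, 0.0, 0.0, 0.0]
1.2 [0.02, -1.163, -0.508, 0.0, 0.0, 0.0]
1.3 [0.021, -1.272, -0.481, 0.0, 0.0, 0.0]
```

Fingers are still closing (33 mm); let them finish.

>>> apply_moves --pt "0 0 0 0 0 0" --pt "0 0 0 0 0 0" --pt "0 0 0 0 0 0" --pt "0 0 0 0 0 0" --pt "0 0 0 0 0 0"

```text
time_s: 5.12
tcp_pos: [0.4657, 0.2354, 0.1574]
eef_rot: [-179.9, -0.1, -87.1]
contact_force: [20.8, -3.8, -13.5]
gripper_width: 0.0092
```

>>> apply_moves --pt "0 -0.03 -0.045 0 0 0" --pt "0 -0.064 -0.092 0 0 0" --pt "0 -0.1 -0.135 0 0 0" --pt "0 -0.137 -0.177 0 0 0" --pt "0 -0.137 -0.177 0 0 0"

```text
time_s: 5.75
tcp_pos: [0.4933, 0.2365, 0.1934]
eef_rot: [-179.9, -0.1, -87.1]
contact_force: [-1.6, -2.3, -2.1]
gripper_width: 0.0092
```

```bash
python3 - <<'E'
from h import *
st()
p,d=imaging.capture('scene');cv2.imwrite('pics/s2.png',p[140:300,220:420].repeat(3,0).repeat(3,1))
E
```

```text
5.75 [0.4933 0.2365 0.1934] [-1.7992e+02 -1.1000e-01 -8.7100e+01] [-1.6 -2.3 -2.1] 0.0092 [ 46.2  10.  -18.4   0.2 -61.6 -43.4]
```

View pics/s2.png

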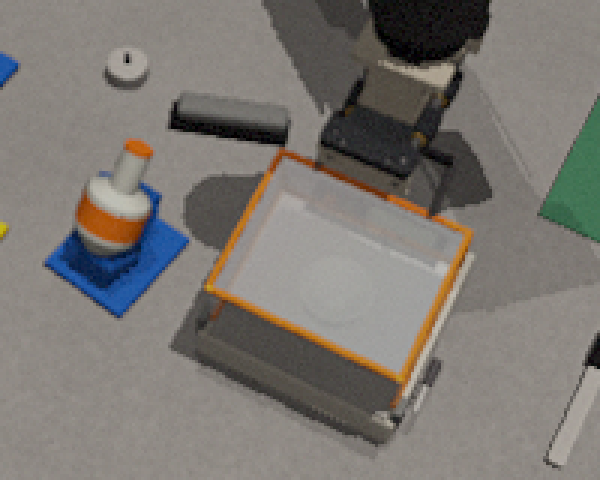

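>>> apply_moves --pt "0.001 -0.082 -0.078 0 0 0" --pt "0.003 -0.17 -0.147 0 0 0" --pt "0.004 -0.265 -0.207 0 0 0" --pt "0.006 -0.366 -0.257 0 0 0" --pt "0.006 -0.366 -0.257 0 0 0"

```text
time_s: 6.42
tcp_pos: [0.5673, 0.2394, 0.2461]
eef_rot: [-179.8, -0.1, -87.1]
contact_force: [-5.0, -0.8, 6.5]
gripper_width: 0.0094
```

>>> apply_moves --pt "0.001 -0.105 -0.04 0 0 0" --pt "0.003 -0.213 -0.069 0 0 0" --pt "0.005 -0.324 -0.087 0 0 0" --pt "0.007 -0.436 -0.094 0 0 0" --pt "0.009 -0.548 -0.089 0 0 0" --pt "0.011 -0.66 -0.074 0 0 0" --pt "0.012 -0.769 -0.047 0 0 0" --pt "0.012 -0.769 -0.047 0 0 0"

```text
time_s: 7.42
tcp_pos: [0.7232, 0.2452, 0.2559]
eef_rot: [-179.7, -0.0, -87.1]
contact_force: [2.1, -0.1, 0.7]
gripper_width: 0.0089
```

>>> apply_moves --pt "0 0 0 0 0 0" --pt "0 0 0 0 0 0" --pt "0 0 0 0 0 0" --pt "0 0 0 0 0 0" --pt "0 0 -0.1 0 0 0" --pt "0 0 -0.25 0 0 0" --pt "0 0.1 -0.4 0 0 0" --pt "0 0.3 -0.4 0 0 0" --pt "0 0.6 -0.4 0 0 0" --pt "0 0.9 -0.4 0 0 0" --hand -1

```text
time_s: 8.68
tcp_pos: [0.541, 0.2358, 0.3346]
eef_rot: [-179.7, -0.0, -87.1]
contact_force: [-1.3, 0.0, 0.8]
gripper_width: 0.0875
```

```bash
python3 - <<'E'
from h import *
st()
p,d=imaging.capture('scene');cv2.imwrite('pics/s3.png',p);np.save('s3.npy',d)
p,d=imaging.capture('top');cv2.imwrite('pics/t3.png',p);np.save('t3.npy',d)
E
```

```text
8.68 [0.541  0.2358 0.3346] [-1.7967e+02 -4.0000e-02 -8.7140e+01] [-1.3  0.   0.8] 0.0875 [ 42.7   9.5  -0.5   0.2 -79.8 -39.9]
```

View pics/s3.png

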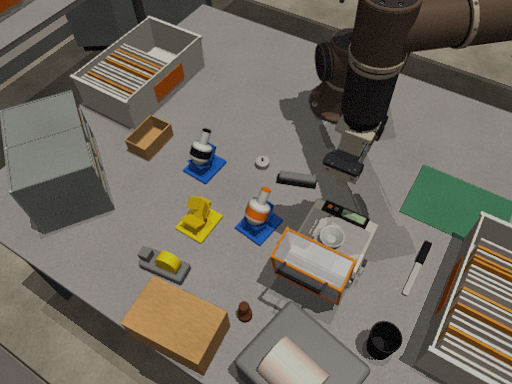

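View pics/t3.png

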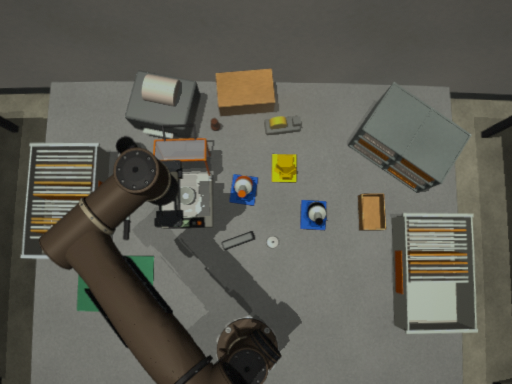

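```bash
python3 - <<'E'
from h import *
i=imaging.camera_info('wrist');p,d=imaging.capture('wrist');cv2.imwrite('pics/w3.png',p);np.save('w3.npy',d);np.save('w3T.npy',np.array(i['T']))
p=cv2.imread('pics/s3.png')[190:310,260:400]; cv2.imwrite('pics/s3z.png',cv2.resize(p,None,fx=5,fy=5,interpolation=cv2.INTER_CUBIC))
E
```

```text
(no output)
```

View pics/w3.png

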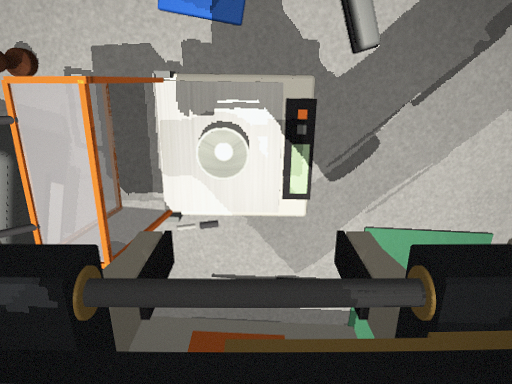

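View pics/s3z.png

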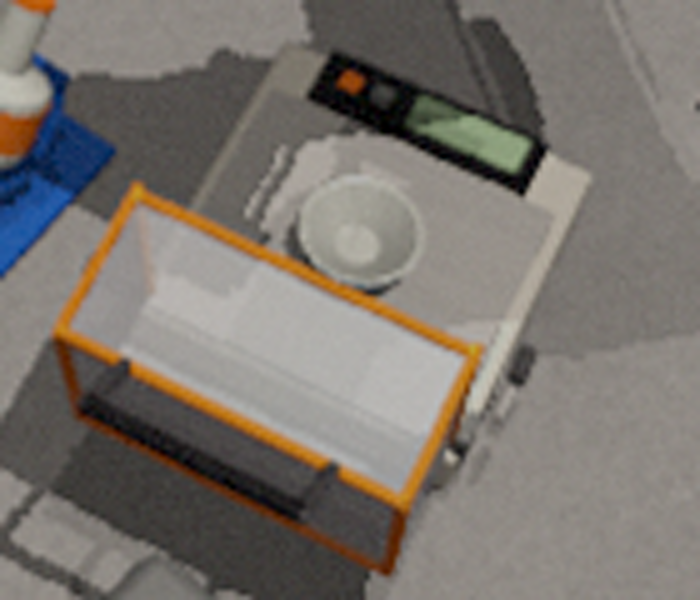

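```bash
cat > dish.py <<'E'
from h import *
a=np.array
for n,dn,pn in(('wrist','w3','w3'),('scene','s3','s3')):
    i=imaging.camera_info(n)
    if n=='wrist': i['T']=np.load('w3T.npy')
    d=np.load(dn+'.npy'); C=cloud(i,d); p=cv2.imread(f'pics/{pn}.png')
    R=np.hypot(C[...,0]-.578,C[...,1]-.242)
    m=(d>0)&(R<.045)&(C[...,2]>.074)&(C[...,2]<.09)
    q=C[m]; print(n,'rim pts',len(q),'z',np.percentile(q[:,2],[5,50,95]).round(4))
    A=np.c_[2*q[:,:2],np.ones(len(q))]; s=np.linalg.lstsq(A,(q[:,:2]**2).sum(1),rcond=None)[0]; print(' circ',s[:2].round(4),np.sqrt(s[2]+s[0]**2+s[1]**2).round(4))
    m=(d>0)&(R<.03)&(C[...,2]<.0655)&(C[...,2]>.057); print(' floor',len(C[m]),np.median(C[m],0).round(4),C[m].mean(0).round(4))
i=imaging.camera_info('wrist'); i['T']=np.load('w3T.npy')
print('w floor',plane(i,a(223.7),a(152),.0615).round(4)); j=imaging.camera_info('scene')
print('s floor',plane(j,a(359.5/5-.5+260),a(242.5/5-.5+190),.0615).round(4)); print('s rim',plane(j,a(361.5/5-.5+260),a(231.5/5-.5+190),.08).round(4))
g=cv2.cvtColor(cv2.imread('pics/w3.png'),cv2.COLOR_BGR2GRAY); z=g[115:190,185:262]; cv2.imwrite('pics/w3z.png',cv2.resize(z,None,fx=7,fy=7,interpolation=cv2.INTER_CUBIC))
E
python3 dish.py
```

```text
wrist rim pts 936 z [0.0745 0.0778 0.0799]
 circ [0.5794 0.2415] 0.0307
 floor 544 [0.58   0.2428 0.0612] [0.5799 0.2427 0.0617]
scene rim pts 199 z [0.0743 0.0784 0.0823]
 circ [0.5795 0.2423] 0.0304
 floor 106 [0.578  0.2418 0.0617] [0.5789 0.2424 0.0615]
w floor [0.5782 0.2426 0.0615]
s floor [0.5771 0.2433 0.0615]
s rim [0.5807 0.2439 0.08  ]
```

View pics/w3z.png

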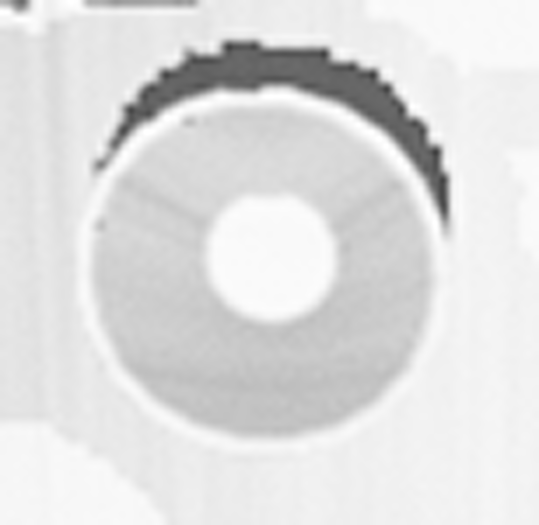

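```bash
cat > tgt.py <<'E'
from h import *
ry=np.radians(-7.6); t=np.radians(35)
ax=np.array([-np.sin(t)*np.cos(ry),-np.sin(t)*np.sin(ry),np.cos(t)])
cap=np.array([.578,.0254,.1467]); 
def frame(ax,ryaw):
    z=-ax; y=np.array([-np.sin(ryaw),np.cos(ryaw),0]); x=np.cross(y,z); return Ro.from_matrix(np.stack([x,y,z],1))
Rp=frame(ax,ry); tcp=cap-.020*ax-.0188*ax
E
python3 - <<'E'
from tgt import *
print(ax,tcp)
st(); rel((.50,.10,.33),(180,0,-172)); rel(tcp+.13*ax,Rt=Rp)
E
```

```text
[-0.56853788  0.07585915  0.81915204] [0.60005927 0.02245667 0.1149169 ]
8.82 [0.5404 0.2358 0.3367] [-1.7956e+02  6.0000e-02 -8.7000e+01] [ 1.6 -0.   0.4] 0.0877 [ 42.7   9.3  -0.4   0.2 -79.9 -39.8]
[0.668, 0.238, 0.031, -0.004, 0.004, 0.944]
[1.013, 0.129, 0.575, 0.337, -0.278, 1.079]
```

>>> apply_moves --pt "0.1 0.06 0 0 0 0.118" --pt "0.2 0.12 0 0 0 0.236" --pt "0.3 0.18 0 0 0 0.354" --pt "0.4 0.24 0.03 0 0 0.47" --pt "0.5 0.24 0.03 0 0 0.59" --pt "0.6 0.24 0.03 0 0 0.71" --pt "0.67 0.24 0.03 0 0 0.83" --pt "0.67 0.24 0.03 0 0 0.94" --pt "0.67 0.24 0.03 0 0 0.94"

```text
time_s: 9.95
tcp_pos: [0.5, 0.0993, 0.3303]
eef_rot: [180.0, 0.4, -171.6]
contact_force: [-0.5, -0.8, 0.7]
gripper_width: 0.0875
```

```bash
python3 - <<'E'
from tgt import *
st(); rel(tcp+.13*ax,Rt=Rp)
E
```

```text
9.95 [0.5    0.0993 0.3303] [ 179.99    0.44 -171.58] [-0.5 -0.8  0.7] 0.0875 [  33.5    1.4  -10.1    0.2  -78.1 -115.1]
[-0.076, -0.351, 0.545, 0.055, -0.381, 0.172]
```

>>> apply_moves --pt "-0.02 -0.1 0.05 0.015 -0.1 0.045" --pt "-0.04 -0.2 0.15 0.03 -0.2 0.09" --pt "-0.06 -0.3 0.3 0.04 -0.29 0.13" --pt "-0.076 -0.35 0.45 0.055 -0.381 0.172" --pt "-0.076 -0.351 0.545 0.055 -0.381 0.172" --pt "-0.076 -0.351 0.545 0.055 -0.381 0.172" --pt "-0.076 -0.351 0.545 0.055 -0.381 0.172"

```text
time_s: 10.82
tcp_pos: [0.5334, 0.0307, 0.2383]
eef_rot: [-179.9, 33.3, 172.6]
contact_force: [-0.2, 0.7, -1.0]
gripper_width: 0.0876
```

```bash
python3 - <<'E'
from tgt import *
st(); rel(tcp+.13*ax,Rt=Rp)
i=imaging.camera_info('wrist');p,d=imaging.capture('wrist');cv2.imwrite('pics/w4.png',p);np.save('w4.npy',d);np.save('w4T.npy',np.array(i['T']))
p,d=imaging.capture('scene');cv2.imwrite('pics/s4.png',p[110:290,180:400].repeat(3,0).repeat(3,1))
E
```

```text
10.82 [0.5334 0.0307 0.2383] [-179.9    33.32  172.56] [-0.2  0.7 -1. ] 0.0876 [  30.2  -11.1  -58.2   53.3  -24.8 -173.5]
[0.077, 0.003, 0.05, -0.0, -0.019, 0.001]
```

View pics/w4.png

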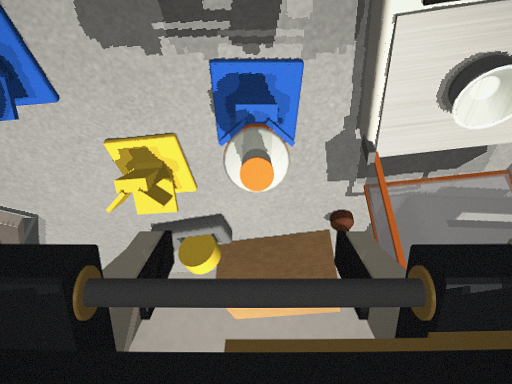

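View pics/s4.png

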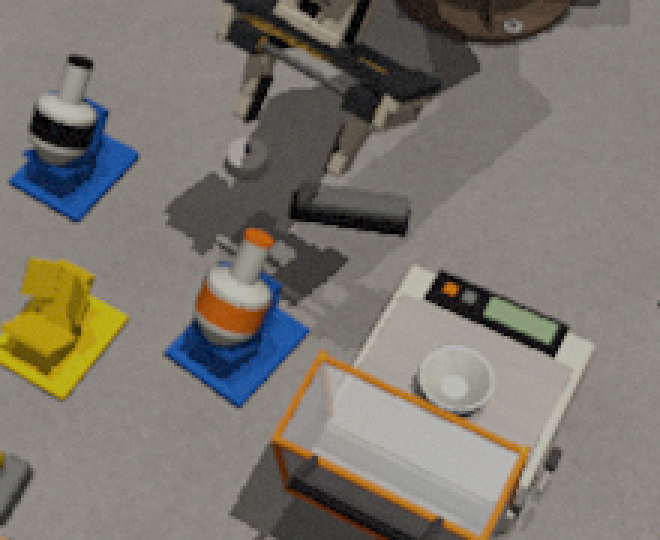

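>>> apply_moves --pt "0 0 0 0 0 -0.118" --pt "0 0 0 0 0 -0.236" --pt "0 0 0 0 0 -0.354" --pt "0 0 0 0 0 -0.47" --pt "0 0 0 0 0 -0.59" --pt "0 0 0 0 0 -0.71" --pt "0 0 0 0 0 -0.83" --pt "0 0 0 0 0 -0.95" --pt "0 0 0 0 0 -1"

```text
time_s: 12.05
tcp_pos: [0.5331, 0.0314, 0.2381]
eef_rot: [-146.7, -0.2, -97.2]
contact_force: [-0.2, -0.7, -0.7]
gripper_width: 0.0874
```

>>> apply_moves --pt "0 0 0 0 0 -0.118" --pt "0 0 0 0 0 -0.236" --pt "0 0 0 0 0 -0.354" --pt "0 0 0 0 0 -0.47" --pt "0 0 0 0 0 -0.59" --pt "0 0 0 0 0 -0.71" --pt "0 0 0 0 0 -0.83" --pt "0 0 0 0 0 -0.95" --pt "0 0 0 0 0 -1" --pt "0 0 0 0 0 -1"

```text
time_s: 13.3
tcp_pos: [0.5329, 0.0315, 0.238]
eef_rot: [179.8, -33.3, -7.1]
contact_force: [0.0, 0.2, -0.0]
gripper_width: 0.0875
```

```bash
cat >> tgt.py <<'E'
Rq=Rp*Ro.from_euler('z',180,degrees=True)
E
python3 - <<'E'
from tgt import *
st(); rel(tcp+.09*ax,Rt=Rq); rel(tcp,Rt=Rq)
i=imaging.camera_info('wrist'); i['T']=np.load('w4T.npy'); p=cv2.imread('pics/w4.png'); d=np.load('w4.npy'); C=cloud(i,d); hsv=cv2.cvtColor(p,cv2.COLOR_BGR2HSV)
m=(cv2.inRange(hsv,(5,150,100),(18,255,255))>0); m[:150]=0;m[200:]=0;m[:,:230]=0;m[:,280:]=0
v,u=np.nonzero(m);print('cap w4',u.mean(),v.mean(),plane(i,u.mean(),v.mean(),.1467).round(4),np.median(C[m],0).round(4))
E
```

```text
13.3 [0.5329 0.0315 0.238 ] [179.77 -33.28  -7.11] [ 0.   0.2 -0. ] 0.0875 [ 30.4 -11.1 -58.2  53.2 -24.9   6.8]
[-0.068, -0.0, 0.251, -0.0, 0.019, 0.005]
[-0.055, 0.0, 0.701, -0.0, 0.019, 0.005]
cap w4 256.53794642857144 173.33928571428572 [0.5753 0.0259 0.1467] [0.5769 0.0257 0.1455]
```

>>> apply_moves --pt "-0.068 0 0.1 0 0.019 0.005" --pt "-0.068 0 0.25 0 0.019 0.005" --pt "-0.065 0 0.35 0 0.019 0.005" --pt "-0.06 0 0.45 0 0.019 0.005" --pt "-0.06 0 0.45 0 0.019 0.005"

```text
time_s: 13.92
tcp_pos: [0.5948, 0.0296, 0.1874]
eef_rot: [179.5, -31.8, -7.8]
contact_force: [0.3, -2.4, -0.5]
gripper_width: 0.0876
```

```bash
python3 - <<'E'
from tgt import *
st(); rel(tcp,Rt=Rq)
i=imaging.camera_info('wrist');p,d=imaging.capture('wrist');cv2.imwrite('pics/w5.png',p)
E
```

```text
13.93 [0.5948 0.0296 0.1874] [179.49 -31.77  -7.82] [ 0.3 -2.4 -0.5] 0.0876 [ 14.4  -0.5 -58.2  77.6 -12.3  -6.6]
[-0.165, 0.029, 0.325, 0.007, 0.036, -0.002]
```

View pics/w5.png

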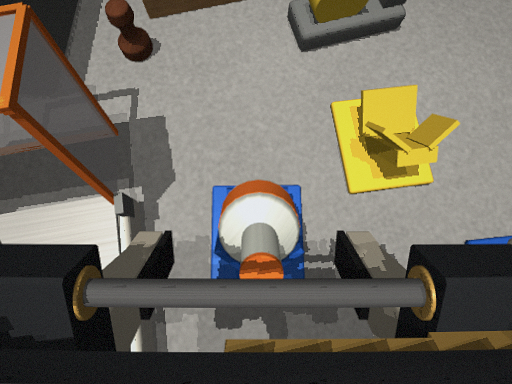

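```bash
cat > kin.py <<'E'
import numpy as np
from scipy.spatial.transform import Rotation as Ro
from scipy.optimize import least_squares
D=[([-50,20.59,.63,0,-70.14,-16.5],[.2693,-.6184,.2257],[179.9,0,-156.47]),
([-33.3,16,7.3,0,-81.5,35.9],[.4154,-.5024,.3295],[179.95,.09,-87.45]),
([38.9,-4.7,-15.7,-.1,-78.8,-35.9],[.4366,.1065,.3311],[-179.98,.15,-87.01]),
([48.6,5.8,-18.4,-.1,-66,-45.6],[.4618,.2354,.2285],[179.72,-.12,-87.06]),
([46.2,10,-18.4,.2,-61.6,-43.4],[.4933,.2365,.1934],[-179.92,-.11,-87.1]),
([42.7,9.5,-.5,.2,-79.8,-39.9],[.541,.2358,.3346],[-179.67,-.04,-87.14]),
([33.5,1.4,-10.1,.2,-78.1,-115.1],[.5,.0993,.3303],[179.99,.44,-171.58]),
([30.2,-11.1,-58.2,53.3,-24.8,-173.5],[.5334,.0307,.2383],[-179.9,33.32,172.56]),
([30.4,-11.1,-58.2,53.2,-24.9,6.8],[.5329,.0315,.2380],[179.77,-33.28,-7.11]),
([14.4,-.5,-58.2,77.6,-12.3,-6.6],[.5948,.0296,.1874],[179.49,-31.77,-7.82])]
E=lambda a:Ro.from_euler('xyz',a,degrees=True)
def RF(q):
    q=np.asarray(q); e=-q[1]+q[2]
    return Ro.from_euler('z',q[0],degrees=True)*Ro.from_euler('y',-e,degrees=True)
def rot(q,s):  # s: signs q4,q5,q6
    return RF(q)*Ro.from_euler('x',s[0]*q[3],degrees=True)*Ro.from_euler('y',-q[4]*s[1],degrees=True)*Ro.from_euler('x',s[2]*q[5],degrees=True)
A=[];B=[]
for q,p,w in D:
    c1,s1=np.cos(np.radians(q[0])),np.sin(np.radians(q[0])); q2=np.radians(q[1]); f=RF(q).apply([1,0,0]); n=RF(q).apply([0,0,1])
    u=np.array([c1,s1,0]);l=np.array([-s1,c1,0])
    A.append(np.stack([u,np.array([0,0,1.]),l,u*np.sin(q2)+np.array([0,0,np.cos(q2)]),f,n,E(w).apply([0,0,1])],1));B.append(p)
A_=np.concatenate(A);B_=np.concatenate(B); X=np.linalg.lstsq(A_,B_,rcond=None)[0]
best=min(((sum(( (rot(D[0][0],s).inv()*E(D[0][2])).inv()*(rot(q,s).inv()*E(w))).magnitude() for q,p,w in D)),s) for s in [(a,b,c) for a in(1,-1) for b in(1,-1) for c in(1,-1)])
S=best[1]
K=Ro.concatenate([rot(q,S).inv()*E(w) for q,p,w in D]).mean()
def fk(q):
    R=rot(q,S)*K
    c1,s1=np.cos(np.radians(q[0])),np.sin(np.radians(q[0])); q2=np.radians(q[1]); f=RF(q).apply([1,0,0]); n=RF(q).apply([0,0,1])
    u=np.array([c1,s1,0]);l=np.array([-s1,c1,0])
    return np.stack([u,np.array([0,0,1.]),l,u*np.sin(q2)+np.array([0,0,np.cos(q2)]),f,n,R.apply([0,0,1])],1)@X,R
LO=np.array([-176,-82,-58.2,-173.8,-174.7,-.2]);LO[5]=-173.6;HI=np.array([176,121.7,71.7,95.5,-.2,173.6])
def ik(p,R,q0):
    f=lambda q:np.r_[(fk(q)[0]-p)*1000,(fk(q)[1].inv()*R).as_rotvec()*300]
    s=least_squares(f,np.clip(q0,LO+.1,HI-.1),bounds=(LO,HI)); return s.x,np.abs(s.fun).max()
if __name__=='__main__':
    print(X.round(4),np.abs(A_@X-B_).max(),best,K.as_euler('xyz',degrees=True))
    for q,p,w in D: P,R=fk(q); print(np.linalg.norm(P-p).round(4),np.degrees((R.inv()*E(w)).magnitude()).round(2))
E
python3 kin.py
```

```text
[ 0.2725 -0.0415 -0.1754  0.4959  0.1667  0.1132  0.2185] 0.10442870160427982 (0.013682951161861025, (-1, 1, -1)) [-8.99972322e+01 -1.22468316e-02 -9.00123504e+01]
0.0326 0.04
0.0449 0.13
0.0263 0.09
0.0575 0.09
0.0744 0.05
0.0342 0.05
0.0239 0.04
0.0234 0.08
0.0228 0.04
0.1046 0.09
```

```bash
python3 - <<'E'
s=open('kin.py').read()
# shared column builder
head,rest=s.split("A=[];B=[]")
rest=rest[rest.index("best=min"):]
new='''S=(-1,1,-1)
def cols(q,zt):
    c1,s1=np.cos(np.radians(q[0])),np.sin(np.radians(q[0])); q2=np.radians(q[1]); F=RF(q); f=F.apply([1,0,0]); n=F.apply([0,0,1])
    R4=F*Ro.from_euler('x',S[0]*q[3],degrees=True)
    R5=R4*Ro.from_euler('y',-q[4],degrees=True)
    u=np.array([c1,s1,0]);l=np.array([-s1,c1,0])
    return np.stack([u,np.array([0,0,1.]),l,u*np.sin(q2)+np.array([0,0,np.cos(q2)]),f,n,R4.apply([0,1,0]),R4.apply([0,0,1]),R5.apply([0,0,1]),zt],1)
A_=np.concatenate([cols(q,E(w).apply([0,0,1])) for q,p,w in D]);B_=np.concatenate([p for q,p,w in D]); X=np.linalg.lstsq(A_,B_,rcond=None)[0]
'''
rest=rest[rest.index("K=Ro"):]
a=rest.index("def fk"); b=rest.index("LO=")
rest=rest[:a]+"def fk(q):\n    R=rot(q,S)*K\n    return cols(q,R.apply([0,0,1]))@X,R\n"+rest[b:]
rest=rest.replace(",best,",",")
open('kin.py','w').write(head+new+rest)
E
python3 kin.py
```

```text
[-2.300e-03  1.987e-01  3.000e-04  6.008e-01  4.645e-01  1.900e-03
 -1.921e-01 -1.700e-03  1.500e-03  3.771e-01] 0.0005181220078998572 [-8.99972322e+01 -1.22468316e-02 -9.00123504e+01]
0.0008 0.04
0.0005 0.13
0.0007 0.09
0.0006 0.09
0.0008 0.05
0.0006 0.05
0.0002 0.04
0.0002 0.08
0.0004 0.04
0.0005 0.09
```

```bash
cat > srch.py <<'E'
from kin import *
ry=np.radians(-7.6); t=np.radians(35)
ax=np.array([-np.sin(t)*np.cos(ry),-np.sin(t)*np.sin(ry),np.cos(t)])
cap=np.array([.578,.0254,.1467])
seeds=[[14,0,-50,78,-12,-7],[30,-11,-50,53,-25,7],[33,1,-10,0,-78,-115],[10,10,-40,-40,-60,90],[-20,10,-30,-120,-40,0],[5,0,-40,-90,-30,100],[-20,10,-30,-90,-40,170]]
if __name__=='__main__':
  G=cap-.02*ax
  for tau in (35,28,20,15,10):
   for psi in (0,):
    z=-np.array([-np.sin(np.radians(tau))*np.cos(ry),-np.sin(np.radians(tau))*np.sin(ry),np.cos(np.radians(tau))])
    y=np.array([-np.sin(ry),np.cos(ry),0])
    for fl in(0,180):
      R=Ro.from_matrix(np.stack([np.cross(y,z),y,z],1))*Ro.from_euler('z',fl,degrees=True)
      seen=[]
      for s in seeds:
        q,e=ik(G+.0188*z,R,s)
        if e<1 and not any(np.abs(q-k).max()<2 for k in seen):
          seen.append(q); q2,e2=ik(G+.0188*z+.09*ax,R,q); print(tau,fl,q.round(1),'| retreat',q2.round(1),e2.round(1))
E
python3 srch.py
```

```text
20 0 [  25.1    9.   -46.6   32.3  -20.3 -151.8] | retreat [  31.4   -1.1  -43.6   22.8  -33.8 -146.5] 0.0
20 180 [ 25.1   9.  -46.6  32.2 -20.3  28.3] | retreat [ 31.4  -1.1 -43.6  22.7 -33.8  33.5] 0.0
15 0 [  25.8   11.1  -37.5   16.7  -29.8 -137.1] | retreat [  30.     1.3  -36.7   14.   -40.8 -137.4] 0.0
15 180 [ 25.8  11.1 -37.5  16.6 -29.8  43. ] | retreat [ 30.    1.3 -36.7  14.  -40.8  42.6] 0.0
10 0 [  24.5   13.4  -30.4    8.6  -38.1 -128.5] | retreat [  28.1    4.   -30.5    7.9  -47.6 -130.6] 0.0
10 180 [ 24.5  13.4 -30.4   8.6 -38.1  51.5] | retreat [ 28.1   4.  -30.5   7.9 -47.6  49.4] 0.0
```

```bash
cat > plan.py <<'E'
from srch import *
tau=17
def Rtool(tilt,yaw,fl=0):  # tilt: tool leaning back to -x(yaw dir) positive
    tr=np.radians(tilt); h=np.array([np.cos(yaw),np.sin(yaw),0])
    z=np.sin(tr)*h-np.cos(tr)*np.array([0,0,1]); y=np.array([-np.sin(yaw),np.cos(yaw),0])
    return Ro.from_matrix(np.stack([np.cross(y,z),y,z],1))*Ro.from_euler('z',fl,degrees=True)
G=cap-.02*ax; z=Rtool(tau,ry).apply([0,0,1]); P=G+.0188*z
dish=np.array([.579,.2424,.0615])
def place(h,yaw,tilt=tau-35):
    R=Rtool(tilt,yaw); return dish+np.array([0,0,.098+h])+.0188*R.apply([0,0,1]),R
if __name__=='__main__':
    from h import st,rel
    print(P)
    s=[25,9,-40,25,-25,-145]
    for fl in(0,180):
        q=np.array(s)+(0 if fl==0 else np.array([0,0,0,0,0,180]))
        for b in(0,.09): q,e=ik(P+b*ax,Rtool(tau,ry,fl),q); print(fl,b,q.round(1),e.round(2))
        for yaw in (0,):
          for hh in(.1,0.): p,R=place(hh,yaw); R=R*Ro.from_euler('z',fl,degrees=True); q,e=ik(p,R,q); print('place',hh,q.round(1),e.round(2))
    st(); rel(P+.09*ax+[0,0,.05],Rt=Rtool(tau,ry,180))
E
python3 plan.py
```

```text
[0.59481906 0.02315586 0.11233843]
0 0 [  26.    10.3  -40.8   21.5  -26.2 -141.9] 0.0
0 0.09 [  30.7    0.3  -39.4   17.1  -38.  -140.7] 0.0
place 0.1 [  34.3   25.9   12.7  -10.   -91.8 -123.3] 0.0
place 0.0 [  34.3   29.6    5.5  -10.2  -81.1 -121.4] 0.0
180 0 [ 26.   10.3 -40.8  21.4 -26.2  38.2] 0.0
180 0.09 [ 30.7   0.3 -39.4  17.1 -38.1  39.3] 0.0
place 0.1 [ 34.3  25.9  12.7 -10.  -91.8  56.7] 0.0
place 0.0 [ 34.3  29.6   5.5 -10.2 -81.1  58.6] 0.0
13.97 [0.5945 0.0294 0.1881] [179.51 -31.82  -7.84] [-0.4 -1.1  0.3] 0.0878 [ 14.5  -0.6 -58.2  77.4 -12.3  -6.4]
[-0.088, 0.035, -0.337, 0.007, -0.165, -0.003]
```

>>> apply_moves --pt "0 0 -0.12 0 0 0" --pt "-0.04 0.015 -0.24 0 -0.08 0" --pt "-0.088 0.035 -0.337 0.007 -0.165 0" --pt "-0.088 0.035 -0.337 0.007 -0.165 0" --pt "-0.088 0.035 -0.337 0.007 -0.165 0" --pt "-0.088 0.035 -0.337 0.007 -0.165 0"

```text
time_s: 14.72
tcp_pos: [0.5436, 0.0298, 0.2363]
eef_rot: [-179.9, -17.1, -7.9]
contact_force: [-0.1, 0.1, -0.1]
gripper_width: 0.0874
```

>>> apply_moves --pt "0 0 0 0 0 0.118" --pt "0 0 0 0 0 0.236" --pt "0 0 0 0 0 0.354" --pt "0 0 0 0 0 0.47" --pt "0 0 0 0 0 0.59" --pt "0 0 0 0 0 0.71" --pt "0 0 0 0 0 0.83" --pt "0 0 0 0 0 0.95" --pt "0 0 0 0 0 1"

```text
time_s: 15.85
tcp_pos: [0.543, 0.0282, 0.2356]
eef_rot: [-162.8, -0.0, -98.1]
contact_force: [-0.3, -1.0, -0.4]
gripper_width: 0.0876
```

>>> apply_moves --pt "0 0 0 0 0 0.118" --pt "0 0 0 0 0 0.236" --pt "0 0 0 0 0 0.354" --pt "0 0 0 0 0 0.47" --pt "0 0 0 0 0 0.59" --pt "0 0 0 0 0 0.71" --pt "0 0 0 0 0 0.83" --pt "0 0 0 0 0 0.95" --pt "0 0 0 0 0 1" --pt "0 0 0 0 0 1"

```text
time_s: 17.1
tcp_pos: [0.5424, 0.027, 0.2349]
eef_rot: [-179.8, 17.2, 171.9]
contact_force: [-0.0, -0.1, 0.6]
gripper_width: 0.0877
```

```bash
python3 - <<'E'
from plan import *
from h import *
st(); rel(P+.09*ax,Rt=Rtool(tau,ry)); rel(P+.05*ax,Rt=Rtool(tau,ry));rel(P,Rt=Rtool(tau,ry))
E
```

```text
17.1 [0.5424 0.027  0.2349] [-179.84   17.2   171.94] [-0.  -0.1  0.6] 0.0877 [  31.    -2.6  -34.7   15.3  -45.5 -138.7]
[0.068, 0.016, 0.234, -0.003, 0.002, -0.005]
[0.007, 0.018, 0.425, -0.003, 0.002, -0.005]
[-0.069, 0.02, 0.663, -0.003, 0.002, -0.005]
```

>>> apply_moves --pt "0.06 0.016 0.1 0 0 0" --pt "0.068 0.016 0.234 0 0 0" --pt "0.04 0.017 0.33 0 0 0" --pt "0.007 0.018 0.425 0 0 0" --pt "0.007 0.018 0.425 0 0 0"

```text
time_s: 17.73
tcp_pos: [0.5657, 0.0259, 0.1516]
eef_rot: [-179.6, 17.1, 172.1]
contact_force: [-0.7, -0.6, 0.2]
gripper_width: 0.0875
```

```bash
python3 - <<'E'
from plan import *
from h import *
st(); rel(P,Rt=Rtool(tau,ry))
p,d=imaging.capture('wrist');cv2.imwrite('pics/w6.png',p)
p,d=imaging.capture('scene');cv2.imwrite('pics/s6.png',p[110:290,180:400].repeat(3,0).repeat(3,1))
E
```

```text
17.73 [0.5657 0.0259 0.1516] [-179.64   17.07  172.07] [-0.7 -0.6  0.2] 0.0875 [  28.7    4.8  -40.7   19.6  -32.4 -142.2]
[-0.082, 0.008, 0.231, -0.005, 0.001, -0.004]
```

View pics/w6.png

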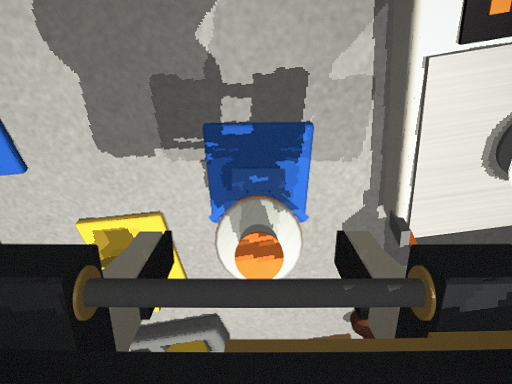

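View pics/s6.png

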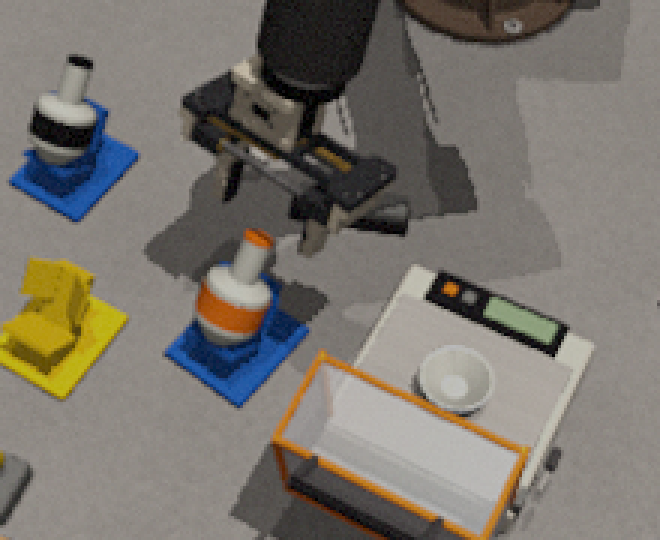

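>>> apply_moves --pt "-0.03 0.003 0.08 0 0 0" --pt "-0.06 0.008 0.16 0 0 0" --pt "-0.082 0.008 0.23 0 0 0" --pt "-0.082 0.008 0.23 0 0 0" --pt "-0.082 0.008 0.23 0 0 0"

```text
time_s: 18.45
tcp_pos: [0.5951, 0.0237, 0.1141]
eef_rot: [-179.7, 17.2, 172.0]
contact_force: [0.1, -0.3, -0.6]
gripper_width: 0.0874
```

```bash
python3 - <<'E'
from plan import *
from h import *
st(); rel(P,Rt=Rtool(tau,ry))
E
```

```text
18.45 [0.5951 0.0237 0.1141] [-179.74   17.17  172.01] [ 0.1 -0.3 -0.6] 0.0874 [  26.2   10.1  -41.1   22.5  -26.3 -143.4]
[0.004, -0.003, 0.008, -0.004, 0.002, -0.004]
```

>>> apply_moves --pt "0 0 0 0 0 0" --pt "0 0 0 0 0 0" --pt "0 0 0 0 0 0" --pt "0 0 0 0 0 0" --pt "0 0 0 0 0 0" --pt "0 0 0 0 0 0" --pt "0 0 0 0 0 0" --pt "0 0 0 0 0 0" --hand 1 --grip_force 45

```text
time_s: 19.45
tcp_pos: [0.5955, 0.0243, 0.1143]
eef_rot: [-179.8, 17.2, 172.0]
contact_force: [0.1, 4.6, 0.7]
gripper_width: 0.0273
```

```bash
python3 - <<'E'
from plan import *
from h import *
st(); s=status.get_state()['tcp_pos']
for b in(.03,.06,.09,.11): rel(s+b*ax)
E
```

```text
19.45 [0.5955 0.0243 0.1143] [-179.78   17.21  172.04] [0.1 4.6 0.7] 0.0273 [  26.2   10.1  -41.1   22.5  -26.3 -143.4]
[0.046, -0.001, -0.143, 0.0, 0.0, 0.0]
[0.092, -0.002, -0.286, 0.0, 0.0, 0.0]
[0.137, -0.003, -0.428, 0.0, 0.0, 0.0]
[0.168, -0.004, -0.524, 0.0, 0.0, 0.0]
```

Gripped the 28 mm stem. Pull out along the axis.

>>> apply_moves --pt "0.012 0 -0.036 0 0 0" --pt "0.023 0 -0.072 0 0 0" --pt "0.046 0 -0.143 0 0 0" --pt "0.07 0 -0.215 0 0 0" --pt "0.092 -0.002 -0.286 0 0 0" --pt "0.114 -0.002 -0.357 0 0 0" --pt "0.137 -0.003 -0.428 0 0 0" --pt "0.168 -0.004 -0.524 0 0 0" --pt "0.168 -0.004 -0.524 0 0 0"

```text
time_s: 20.58
tcp_pos: [0.5328, 0.0331, 0.2063]
eef_rot: [-179.9, 17.3, 172.0]
contact_force: [-0.3, 0.6, -4.0]
gripper_width: 0.0272
```

```bash
python3 - <<'E'
from plan import *
from h import *
st()
p,d=imaging.capture('scene');cv2.imwrite('pics/s7.png',p[90:290,180:420].repeat(3,0).repeat(3,1))
E
```

```text
20.57 [0.5328 0.0331 0.2063] [-179.9    17.34  172.04] [-0.3  0.6 -4. ] 0.0272 [  32.3   -2.1  -39.    17.2  -41.1 -142. ]
```

View pics/s7.png

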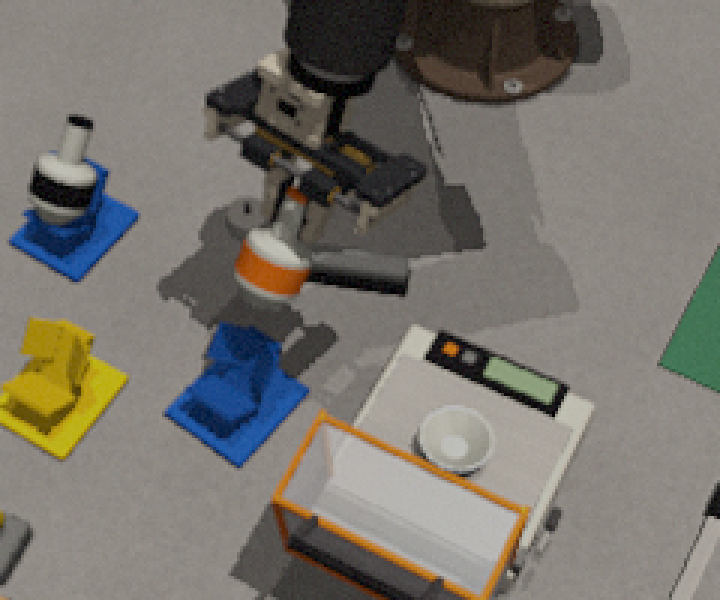

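```bash
python3 - <<'E'
from plan import *
from h import *
st(); p,R=place(.12,np.radians(-4)); print(p)
rel([.54,.10,p[2]],Rt=R)
E
```

```text
20.62 [0.5329 0.033  0.2053] [-179.86   17.29  172.04] [ 0.3  0.3 -5.5] 0.027 [  32.3   -2.   -39.    17.2  -41.  -142. ]
[0.57320463 0.24280525 0.26162014]
[-0.073, 0.336, -0.273, -0.001, 0.392, -0.045]
```

>>> apply_moves --pt "0.03 0 -0.12 0 0 0" --pt "0.03 0.02 -0.22 0 0.06 0" --pt "0 0.08 -0.273 0 0.12 -0.01" --pt "-0.03 0.15 -0.273 0 0.19 -0.02" --pt "-0.05 0.22 -0.273 0 0.26 -0.03" --pt "-0.073 0.28 -0.273 0 0.33 -0.04" --pt "-0.073 0.336 -0.273 0 0.392 -0.045" --pt "-0.073 0.336 -0.273 0 0.392 -0.045"

```text
time_s: 21.62
tcp_pos: [0.5415, 0.1004, 0.2584]
eef_rot: [-179.8, -18.2, 175.9]
contact_force: [1.2, -0.2, -4.9]
gripper_width: 0.0273
```

```bash
python3 - <<'E'
from plan import *
from h import *
st(); p,R=place(.12,np.radians(-4)); print(p)
rel(p,Rt=R)
p,d=imaging.capture('scene');cv2.imwrite('pics/s8.png',p[90:290,180:420].repeat(3,0).repeat(3,1))
E
```

```text
21.62 [0.5415 0.1004 0.2584] [-179.79  -18.25  175.86] [ 1.2 -0.2 -4.9] 0.0273 [  24.6   19.3    4.    -8.5  -91.  -117.6]
[0.57320463 0.24280525 0.26162014]
[-0.096, 0.722, -0.051, -0.002, -0.003, -0.001]
```

View pics/s8.png

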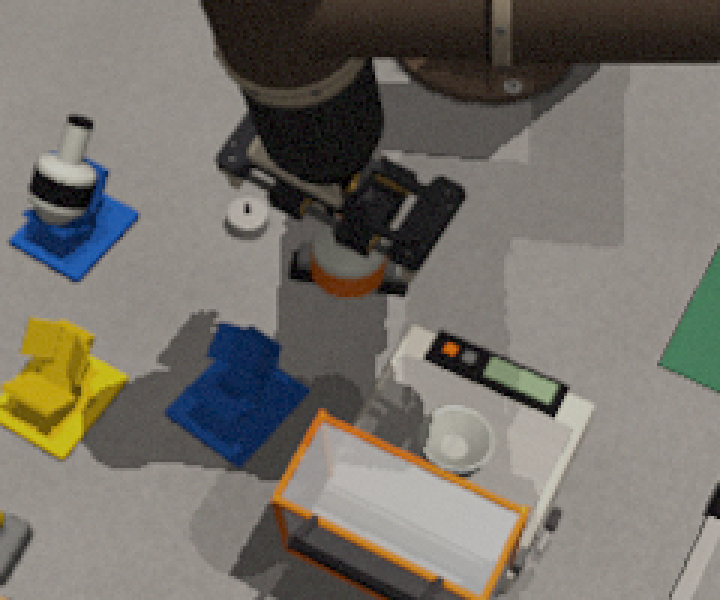

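>>> apply_moves --pt "-0.02 0.15 -0.02 0 0 0" --pt "-0.04 0.3 -0.04 0 0 0" --pt "-0.06 0.45 -0.05 0 0 0" --pt "-0.08 0.6 -0.05 0 0 0" --pt "-0.096 0.68 -0.05 0 0 0" --pt "-0.096 0.722 -0.05 0 0 0" --pt "-0.096 0.722 -0.05 0 0 0"

```text
time_s: 22.55
tcp_pos: [0.5724, 0.2425, 0.2622]
eef_rot: [-179.8, -18.1, 175.9]
contact_force: [-0.6, -1.1, -4.8]
gripper_width: 0.0272
```

```bash
python3 - <<'E'
from plan import *
from h import *
st(); p,R=place(.12,np.radians(-4)); rel(p,Rt=R)
for n in('wrist','scene','top'):
    i=imaging.camera_info(n);p,d=imaging.capture(n);np.save(n+'9.npy',d);cv2.imwrite(f'pics/{n}9.png',p);np.save(n+'9T.npy',np.array(i['T']))
p=cv2.imread('pics/scene9.png');cv2.imwrite('pics/s9.png',p[110:290,240:460].repeat(3,0).repeat(3,1))
E
```

```text
22.55 [0.5724 0.2425 0.2622] [-179.78  -18.12  175.89] [-0.6 -1.1 -4.8] 0.0272 [  33.8   25.1   14.4  -10.9  -93.8 -127.2]
[-0.005, 0.002, 0.002, -0.002, -0.001, -0.001]
```

View pics/s9.png

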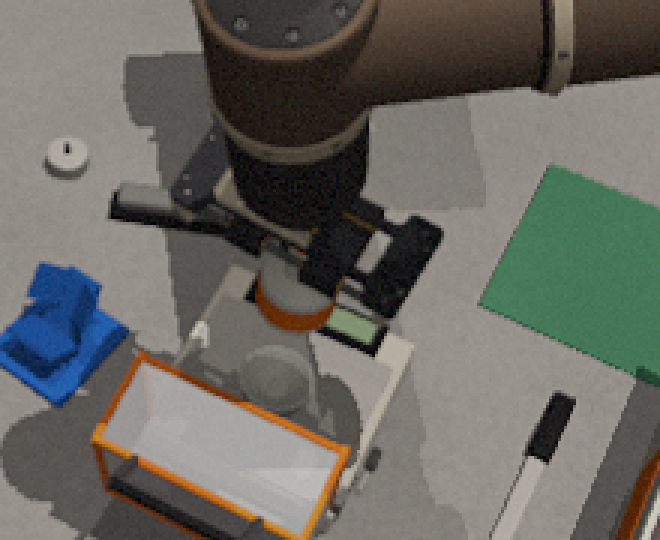

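View pics/wrist9.png

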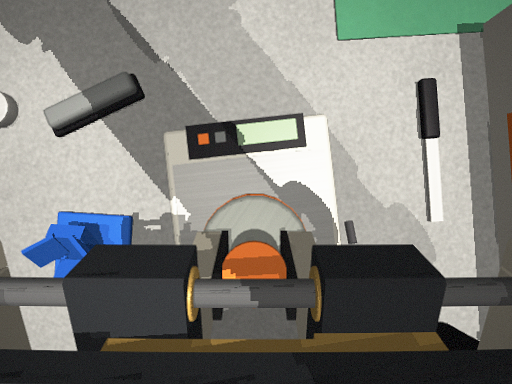

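```bash
cat > wfit.py <<'E'
from h import *
import sys
from scipy.optimize import least_squares
def fit(tag,c0,zr,names=('wrist','scene'),show=True):
    Q=[]
    for n in names:
        i=imaging.camera_info(n); i['T']=np.load(n+tag+'T.npy'); d=np.load(n+tag+'.npy'); p=cv2.imread(f'pics/{n}{tag}.png'); C=cloud(i,d); hsv=cv2.cvtColor(p,cv2.COLOR_BGR2HSV)
        m=(cv2.inRange(hsv,(4,110,40),(20,255,255))>0)&(d>0)&(np.hypot(C[...,0]-c0[0],C[...,1]-c0[1])<.05)
        mb=m&(C[...,2]>zr[0])&(C[...,2]<zr[1]); mc=m&(C[...,2]>zr[1]+.03)
        q=C[mb]; Q.append(q)
        print(n,'band',len(q),q.min(0).round(3) if len(q) else '',q.max(0).round(3) if len(q) else '','cap',mc.sum(),np.median(C[mc],0).round(4) if mc.sum() else '')
    q=np.concatenate(Q); zm=(zr[0]+zr[1])/2
    def f(x):
        a=np.array([x[2],x[3],1]);a/=np.linalg.norm(a); v=q-np.array([x[0],x[1],zm]); return np.linalg.norm(v-np.outer(v@a,a),axis=1)-.033
    s=least_squares(f,[c0[0],c0[1],0,0],loss='soft_l1',f_scale=.001)
    print('axis at z',zm,s.x[:2].round(4),'tilt deg',np.degrees(s.x[2:]).round(2),'rms',np.sqrt((s.fun**2).mean()).round(4))
E
python3 -c "
from wfit import *
fit('9',(.579,.2424),(.19,.25))"
```

```text
wrist band 146 [0.543 0.216 0.236] [0.561 0.271 0.243] cap 7418 [0.5771 0.2455 0.3555]
scene band 163 [0.572 0.212 0.205] [0.611 0.275 0.243] cap 32 [0.5865 0.2725 0.3542]
axis at z 0.22 [0.5763 0.2416] tilt deg [-0.04 -0.89] rms 0.0008
```

```bash
python3 - <<'E'
from h import *
i=imaging.camera_info('wrist'); i['T']=np.load('wrist9T.npy'); d=np.load('wrist9.npy'); C=cloud(i,d)
m=np.zeros(d.shape,bool); m[245:268,235:278]=1; m&=(d>0)
q=C[m]; print(np.percentile(q[:,2],[5,25,50,75,95]).round(4)); q=q[np.abs(q[:,2]-np.median(q[:,2]))<.006]
A=np.c_[q[:,:2],np.ones(len(q))]; s=np.linalg.lstsq(A,q[:,2],rcond=None)[0]; print('slopes deg',np.degrees(s[:2]).round(2), q.mean(0).round(4))
from plan import place
st(); p,R=place(.0,np.radians(-4)); rel(p+[.0015,0,.12],Rt=R); rel(p+[.0015,0,.02],Rt=R); rel(p+[.0015,0,.0],Rt=R)
E
```

```text
[0.2962 0.297  0.2974 0.2979 0.2985]
slopes deg [-0.26  0.23] [0.5686 0.2424 0.2975]
22.7 [0.5726 0.2417 0.2626] [-179.79  -18.1   175.83] [ 0.3 -0.3 -5.4] 0.0272 [  33.8   25.1   14.4  -10.9  -93.8 -127.2]
[-0.011, 0.006, 0.002, -0.002, -0.001, -0.002]
[-0.167, 0.008, 0.477, -0.002, -0.001, -0.002]
[-0.198, 0.008, 0.572, -0.002, -0.001, -0.002]
```

>>> apply_moves --pt "-0.04 0.003 0.08 0 0 0" --pt "-0.07 0.004 0.18 0 0 0" --pt "-0.105 0.004 0.28 0 0 0" --pt "-0.135 0.004 0.37 0 0 0" --pt "-0.155 0.004 0.43 0 0 0" --pt "-0.168 0.004 0.471 0 0 0" --pt "-0.168 0.004 0.471 0 0 0"

```text
time_s: 23.58
tcp_pos: [0.5751, 0.2419, 0.1621]
eef_rot: [-179.8, -18.1, 175.8]
contact_force: [0.2, 0.6, -4.6]
gripper_width: 0.0274
```

```bash
python3 - <<'E'
from h import *
from plan import place
st(); s=status.get_state()['tcp_pos']; p,R=place(0,np.radians(-4));
for n in('wrist','scene'):
    i=imaging.camera_info(n);p,d=imaging.capture(n);np.save(n+'10.npy',d);cv2.imwrite(f'pics/{n}10.png',p);np.save(n+'10T.npy',np.array(i['T']))
from wfit import fit
fit('10',(.579,.2424),(.09,.15))
i=imaging.camera_info('wrist'); d=np.load('wrist10.npy'); C=cloud(i,d); print('cap z',np.median(C[245:268,235:278][...,2]).round(4))
for dz in(.01,.015,.02): rel(s-[0,0,dz])
E
```

```text
23.57 [0.5751 0.2419 0.1621] [-179.76  -18.14  175.83] [ 0.2  0.6 -4.6] 0.0274 [  33.7   28.7    7.1  -10.9  -83.1 -125.1]
wrist band 135 [0.545 0.214 0.134] [0.568 0.272 0.143] cap 7487 [0.5798 0.2449 0.2555]
scene band 124 [0.575 0.215 0.104] [0.615 0.275 0.141] cap 18 [0.5877 0.2809 0.2543]
axis at z 0.12 [0.579  0.2413] tilt deg [-0.39 -1.29] rms 0.0008
cap z 0.1985
[-0.015, -0.001, 0.054, 0.0, 0.0, 0.0]
[-0.022, -0.001, 0.077, 0.0, 0.0, 0.0]
[-0.03, -0.001, 0.101, 0.0, 0.0, 0.0]
```

>>> apply_moves --pt "-0.006 0 0.019 0 0 0" --pt "-0.012 0 0.038 0 0 0" --pt "-0.018 0 0.057 0 0 0" --pt "-0.024 0 0.074 0 0 0" --pt "-0.024 0 0.076 0 0 0"

```text
time_s: 24.3
tcp_pos: [0.5753, 0.242, 0.1468]
eef_rot: [-179.8, -18.1, 175.8]
contact_force: [0.5, 0.1, -3.7]
gripper_width: 0.0272
```

>>> apply_moves --pt "-0.001 0 0.004 0 0 0" --pt "-0.003 0 0.008 0 0 0" --pt "-0.004 0 0.012 0 0 0" --pt "-0.004 0 0.013 0 0 0"

```text
time_s: 24.8
tcp_pos: [0.5754, 0.2421, 0.1443]
eef_rot: [-179.8, -18.1, 175.9]
contact_force: [0.2, 0.9, -3.5]
gripper_width: 0.0273
```

>>> apply_moves --pt "-0.001 0 0.004 0 0 0" --pt "-0.002 0 0.007 0 0 0" --pt "-0.002 0 0.007 0 0 0"

```text
time_s: 25.18
tcp_pos: [0.5757, 0.2424, 0.1438]
eef_rot: [-179.9, -18.0, 175.9]
contact_force: [-1.0, 1.1, 4.4]
gripper_width: 0.0277
```

```bash
python3 - <<'E'
from h import *
st()
for n in('wrist','scene'):
    i=imaging.camera_info(n);p,d=imaging.capture(n);np.save(n+'11.npy',d);cv2.imwrite(f'pics/{n}11.png',p);np.save(n+'11T.npy',np.array(i['T']))
from wfit import fit
fit('11',(.579,.2424),(.075,.135))
i=imaging.camera_info('wrist'); d=np.load('wrist11.npy'); C=cloud(i,d); print('cap z',np.median(C[245:268,235:278][...,2]).round(4))
E
```

```text
25.18 [0.5757 0.2424 0.1438] [-179.86  -17.99  175.88] [-1.   1.1  4.4] 0.0277 [  33.7   29.5    5.9  -10.9  -81.  -124.7]
wrist band 140 [0.546 0.215 0.115] [0.571 0.273 0.125] cap 7415 [0.5802 0.2454 0.2371]
scene band 115 [0.575 0.216 0.079] [0.615 0.275 0.126] cap 15 [0.5889 0.2798 0.2362]
axis at z 0.10500000000000001 [0.5793 0.2418] tilt deg [ 0.47 -1.27] rms 0.0008
cap z 0.179
```

>>> apply_moves --pt "0 0 0 0 0 0" --pt "0 0 0 0 0 0" --pt "0 0 0 0 0 0" --pt "0 0 0 0 0 0" --pt "0 0 0 0 0 0" --pt "0 0 0 0 0 0" --pt "0 0 0 0 0 0" --pt "0 0 0 0 0 0" --hand -1

```text
time_s: 26.28
tcp_pos: [0.5757, 0.2424, 0.1437]
eef_rot: [-179.9, -18.0, 175.9]
contact_force: [-0.4, -0.1, 0.3]
gripper_width: 0.0876
```

```bash
python3 - <<'E'
from h import *
st(); s=status.get_state()['tcp_pos']
for d in((0,0,.05),(0,0,.1),(-.03,0,.15)): rel(s+np.array(d))
E
```

```text
26.27 [0.5757 0.2424 0.1437] [-179.86  -17.99  175.88] [-0.4 -0.1  0.3] 0.0876 [  33.7   29.5    5.9  -10.9  -81.  -124.7]
[0.077, -0.001, -0.238, 0.0, 0.0, 0.0]
[0.154, -0.001, -0.476, 0.0, 0.0, 0.0]
[0.374, -0.012, -0.667, 0.0, 0.0, 0.0]
```

>>> apply_moves --pt "0.02 0 -0.06 0 0 0" --pt "0.045 0 -0.14 0 0 0" --pt "0.077 0 -0.238 0 0 0" --pt "0.115 0 -0.357 0 0 0" --pt "0.154 0 -0.476 0 0 0" --pt "0.25 -0.006 -0.57 0 0 0" --pt "0.374 -0.012 -0.667 0 0 0" --pt "0.6 -0.012 -0.74 0 0 0" --pt "0.6 -0.012 -0.74 0 0 0"

```text
time_s: 27.4
tcp_pos: [0.5059, 0.2456, 0.3265]
eef_rot: [179.9, -17.7, 176.1]
contact_force: [0.1, 0.2, 0.6]
gripper_width: 0.0876
```

```bash
python3 - <<'E'
from h import *
st()
for n in('wrist','scene','top'):
    i=imaging.camera_info(n);p,d=imaging.capture(n);np.save(n+'12.npy',d);cv2.imwrite(f'pics/{n}12.png',p);np.save(n+'12T.npy',np.array(i['T']))
from wfit import fit
fit('12',(.579,.2424),(.075,.135))
i=imaging.camera_info('scene'); d=np.load('scene12.npy'); C=cloud(i,d); m=(np.hypot(C[...,0]-.579,C[...,1]-.242)<.012)&(C[...,2]>.16)&(C[...,2]<.2); print('cap',m.sum(),np.median(C[m],0).round(4) if m.any() else '')
E
```

```text
27.4 [0.5059 0.2456 0.3265] [179.88 -17.67 176.06] [0.1 0.2 0.6] 0.0876 [  37.3   17.4   11.5  -11.7  -97.4 -131.5]
wrist band 214 [0.545 0.211 0.095] [0.573 0.274 0.124] cap 10 [0.593  0.2404 0.1791]
scene band 125 [0.564 0.214 0.076] [0.614 0.276 0.122] cap 99 [0.5801 0.2438 0.1807]
axis at z 0.10500000000000001 [0.5785 0.2416] tilt deg [ 0.46 -1.35] rms 0.0008
cap 55 [0.5791 0.2421 0.1807]
```

View pics/scene12.png

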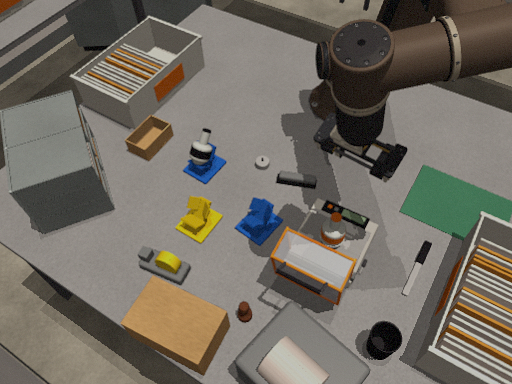

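View pics/wrist12.png

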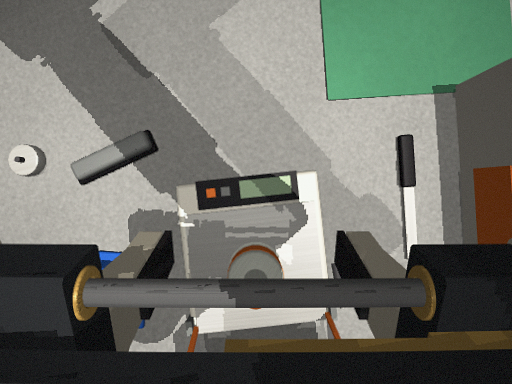

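The weight stands upright in the dish at (334,228) in the scene view, with its cap at about 0.180 m and its axis within about 1 mm of the dish centre. The hood is open on its stop, nothing else has moved, and the gripper is clear.

```bash
python3 -c "
from plant import r
print(r.close_job())"
```

```text
the job is handed in; nothing more can be done
None
```

The hood is open and the orange-banded weight is standing in the dish, released. I handed the job in at about 27.5 s. No verdict is reported on hand-in, so this rests on my own checks.

**What I did**
- **Hood:** I gripped the bar, followed its arc to about 1.3 rad and let go; the spring took the hood the rest of the way. Closing on the bar pushed it by about 21 N for a moment, because I was a few millimetres off.
- **Picking up the weight:** My first approach, with the tool along the stem, ran two joints to just inside the ends of their ranges. I backed off, turned the wrist half a turn and gripped the stem with the tool tilted 17° instead. I then drew the weight out along its own axis.
- **Placing it:** I turned it upright, lowered it in small steps until it touched (about 8 N), let go and raised the arm clear.

**Last checks**
- **Weight:** Its axis was at (0.5785, 0.2416) m, against a measured dish centre of (0.579, 0.2424), so it is within about 1 mm. The band fit gave a tilt of about 1.4° (limit 0.1 rad, or 5.7°). The top of the stem read 0.179–0.181 m, against 0.1795 m when fully seated.
- **Hood:** It looks fully open in the picture. I did not measure its angle.
- **Other objects:** The black-banded weight, stapler, counter, box and opener look unmoved by eye, but I did not measure them.
- **Gripper:** It is open and clear, with contact force near zero.

None of the final checks failed or disagreed.

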